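# Knock a stuck clay tile out of its press mould

## Robot

A 6-joint arm with a two-finger parallel gripper is mounted at the origin on the work surface. World frame = base frame: x ahead of the robot, y to its left, z up, the work surface at z = 0. Lengths are in m, angles in rad, forces in N, time in s.
With the tool pointing down it reaches from about 0.325 to 0.85 m from the base axis. Payload 4.4 kg.
Tool frame: the origin (TCP) lies on the centre line of the jaws, within the pads' length; the fingertips stand 22 mm ahead of it and the grasp point (between the pads) lies 3 mm ahead of it; z points along the fingers, y is the line along which they close (so a half turn about z gives the same grasp; the last joint's range is limited). The gripper opens to 94 mm and grips with 3 to 60 N. Pads are 16 mm wide; open, the fingers measure 119 mm over their backs; the gripper's body (75 mm by 177 mm) begins 78 mm behind the grasp point.
Start: joints at [-1.339, 0.207, 1.542, -0, 1.393, -0.15], TCP at [0.215, -0.533, 0.227] pointing down, gripper open.
Joint ranges: [-2.73, 2.73], [-0.86, 2.22], [0.23, 2.46], [-1.11, 4.25], [0.08, 2.63], [-2.82, 2.82]. Speed limits (rad/s): [2.79, 2.79, 3.14, 3.14, 3.14, 3.14].

## Interface

Orientations are given as a unit quaternion [w, x, y, z].
In Python, from plant import arm gives the robot as it stands.
- The arm moves only by the tool apply_moves, never from a script. Its argument "motion" is a list of rows, each an object with "dp": the shift along the tool's x, y, z in cm, a list of three; "rotation": the turn, a rotation vector about the tool's x, y, z in degrees, a list of three. In form: [{"dp": [x, y, z], "rotation": [rx, ry, rz]}, ...]. A call has exactly 10 rows; each row is the pose to reach, as a shift and turn from the pose commanded when the call began, along the tool's axes at that moment; what a row does not reach only later rows make up. A row lasts 1/8 s, in which the tool goes at most 62.5 mm and 10.7 degrees, less where a joint would pass 70% of its speed; a pose out of reach is approached as far as the arm can. A call with a gripper value outside its range is refused whole. "claw" is the opening, from 0 (shut) to 1 (fully open), set as the call begins (left out, the last holds). The fingers move at their own pace and stop on an object; "grip_force" is the grip in N (left out, the last holds). Time passes only in rows, so rows that repeat a pose let the fingers close, or fill a call up. It gives the time, the measured TCP pose, the force, the opening and the grip force at its end, in the units of the state.
- arm.get_state(): the state, without advancing time (a new reading comes with each control period).
- arm.camera(name): name is "scene" or "side" or "wrist"; returns a dict with "img" (480x640x3 uint8, blue, green, red), "fx", "fy", "cx", "cy" (pixels), "k1" (the pictures are not rectified: a ray, as slopes to the right and down, at radius r is drawn at 1 + k1 r^2 times it, then the intrinsics apply), "world_to_cam" (4x4, takes a point from world to camera coordinates). Camera axes: x right, y up, looking along -z (the intrinsics and any distortion apply to the point x, -y, -z); pixel columns grow to the right and rows downward; lengths in m; the calibration is good to about 2 mm. A picture is of the moment at which its call begins. There is no depth.
- arm.sign_off(): hands the job in; it is judged then, once.
The state is a dict: "time_s": time; "joint_positions": joint angles; "joint_velocities": joint speeds; "joint_efforts": joint torques, N m; "eef_pos": TCP position; "tcp_rot": TCP orientation; "contact_force": force on the tool from outside, world axes, zero at the start; "moment": the same for the moment, N m; "gripper_width": opening from 0.0 (shut) to 1.0 (fully open); "gripper_force": force on a finger pad.
Only numpy, scipy, OpenCV 4.12 (cv2) and the standard library are available. Lean on these libraries where they do the work, as an engineer would, in place of code of your own. Each camera call takes 0.05 s, during which the arm holds its last target. There are 200 camera calls.

## Task

A fired clay tile is stuck in the white press mould: use the red handle to push the knockout rod up until the tile has come right up out of the cavity, then take the tile and set it down (do not drop it) on the sheet of paper at the free place of the ware board, centred and in line with the paper. Then push the rod fully home again, ready for the next pressing. Keep the tile level and right side up throughout, and leave the other tiles, the two vases and the mug where they are.

Things in the scene. Friction and masses are not known exactly. Their poses are not given: they have to be found in the camera images.
- cavity (a point): Centre of the cavity's mouth of the press mould, a fixed stand: green base plate 110 x 130 mm, four steel columns, white plaster block 84 mm (x) by 94 mm (y) whose top is at this point, 100 mm above the table. The rectangular cavity, 47 mm (x) by 63 mm (y), is 28 mm deep; the round knockout rod (20 mm diameter) comes up through a hole in its floor. Axes: z up, x across the tile's short side, y along its long side, towards the red handle.
- rod (a joint): Height of the knockout rod in m: 0 fully home (rod end level with the cavity's floor), 0.036 fully up (rod end, and so the tile's underside, 8 mm above the mould's top). It slides straight up and down, stiffly (friction about 8 N; lifting rod and tile takes about 12 to 18 N), and stays at any height where it is left. Rubber spring strips in the cavity's sides hold the tile until it has risen about 13 mm.
- grip (a point): Centre of the red plastic handle of the knockout rod: a block 18 mm (x) by 44 mm (y) by 32 mm tall, on a post joined to the rod by a crossbar under the mould. It rises and falls with the rod; it lies 100 mm from the mould's centre along the cavity's y, 110 mm above the table when the rod is home (126 mm to its top; 162 mm with the rod fully up: carry the tile well over it). The nearest part of the mould is 31 mm from it, along y. Axes as for cavity.
- tile_c (a point): Centre (half-way up) of the stuck tile: a brick-red rectangular block 44 mm (x, its short side) by 60 mm (y) by 26 mm tall (z up), about 0.13 kg, with a round buff boss on its face. At the start its underside rests on the cavity's floor and its face is 2 mm below the mould's top, so it cannot be gripped.
- free_place (a point): Centre of the white sheet of paper (60 mm in x by 76 mm in y, flat, of no thickness to speak of) that marks the free place of three on the wooden ware board (110 x 280 x 18 mm, fixed; this point is on its upper face, 18 mm above the table). The three places lie 85 mm apart in a row along y. The tile belongs with its short side along this x and its long side along this y (either way round); its centre is then 13 mm above this point.
- tile_a_c (a point): Centre of a finished tile, same as the stuck one, in another place of the ware board: leave alone.
- tile_b_c (a point): Centre of the other finished tile on the ware board: leave alone.
- vase: Orange vase, 150 mm tall, 80 mm across, at the back of the table; origin under its centre: leave alone.
- bud_vase: Buff bud vase, 90 mm tall, 60 mm across, at the back; origin under its centre: leave alone.
- mug: Dark mug, 85 mm tall, 76 mm across, at the back; origin under its centre: leave alone.
Things that resemble listed ones, but are neither listed nor needed, are in the scene too. Leave any turquoise look-alike of the part that bears tile_c alone. What is shaped like the part that bears cavity but purple is not meant.

How it is judged:
On the way, in this order (a step that is already met when the one before it is completed fails the run):
1. the rod has pushed the tile up out of the cavity and the tile stands level on it (value of joint rod above 0.023 m and z of tile_c in the frame of cavity above 0.008 m and horizontal distance between tile_c and cavity below 0.012 m and angle between tile_c's own z axis and vertical below 0.15 rad), for 0.3 s.
2. the tile has been lowered onto the free place while still held (horizontal distance between tile_c and free_place below 0.02 m and z of tile_c in the frame of free_place below 0.02 m and contact force between tile and the fingers above 0.5 N), for 0.05 s.
At the end, for the whole second after the job is handed in: The tile lies flat, face up, released and at rest on the ware board's free place, its centre within 12 mm of the paper's centre and its long side within 0.2 rad (11 degrees) of the paper's; the knockout rod is back home (within 4 mm) (horizontal distance between tile_c and free_place below 0.012 m and z of tile_c in the frame of free_place between 0.01 and 0.016 m and angle between tile_c's own z axis and vertical below 0.08 rad and angle between the y axis of tile_c and the y axis of free_place, either way round below 0.2 rad and value of joint rod below 0.004 m and linear speed of tile below 0.01 m/s and contact force between tile and the fingers below 0.1 N); the robot touches nothing.
It fails at once if the tile is tipped more than 0.5 rad (angle between tile_c's own z axis and vertical above 0.5 rad).
It fails at once if a finished tile on the board is moved more than 15 mm (distance of any of tile_a_c, tile_b_c from where it was at the start of the episode above 0.015 m).
It fails at once if a vase or the mug is moved more than 30 mm (distance of any of vase, bud_vase, mug from where it was at the start of the episode above 0.03 m).
It also fails if it takes over 59 s, if anything falls off the work surface, if the arm or the gripper's body presses on something with over 40 N, if the wrist force passes 120 N, or if a joint passes its speed limit or range.

## Working session

There is one attempt and no reset: what is moved stays moved. The work goes in short steps, Python scripts to look and compute and a tool call to move; the robot and the scene stay as the last step left them, time stands still between calls to the robot, and variables do not carry over. Pictures are saved under pics/ and viewed, at most 10 in all, crops included, and the job is handed in when it is done.

Besides the shell and the picture viewer there is one more tool, called after "Request:" as name([rows], argument=value, ...), one row to a line, values as JSON. apply_moves: Moves the arm, as the interface text tells. Its arguments: {"type":"object","properties":{"motion":{"type":"array","items":{"type":"object","properties":{"dp":{"type":"array","items":{"type":"number"}},"rotation":{"type":"array","items":{"type":"number"}}}}},"claw":{"type":"number"},"grip_force":{"type":"number"}},"required":["motion"]}

```bash
mkdir -p pics; cat > h.py <<'E'
import numpy as np, cv2, json, pickle
from plant import arm
from scipy.spatial.transform import Rotation as R
def snap(n,f=None):
    c=arm.camera(n); 
    if f: cv2.imwrite('pics/'+f,c['img']); pickle.dump({k:(np.array(v) if k in('img','world_to_cam') else v) for k,v in c.items()},open('pics/'+f+'.pkl','wb'))
    return c
def load(f): return pickle.load(open('pics/'+f+'.pkl','rb'))
def ray(c,u,v):
    K=np.array([[c['fx'],0,c['cx']],[0,c['fy'],c['cy']],[0,0,1.]])
    p=cv2.undistortPoints(np.array([[[u,v]]],float),K,np.array([c['k1'],0,0,0,0.])).ravel()
    # drawn = ray*(1+k1 r^2): same as OpenCV
    T=np.array(c['world_to_cam']); Rm=T[:3,:3]; o=-Rm.T@T[:3,3]
    d=Rm.T@np.array([p[0],-p[1],-1]); return o,d
def at(c,u,v,z):
    o,d=ray(c,u,v); return o+d*(z-o[2])/d[2]
def proj(c,P):
    T=np.array(c['world_to_cam']); q=T[:3,:3]@np.array(P)+T[:3,3]; x,y=q[0]/-q[2],-q[1]/-q[2]
    s=1+c['k1']*(x*x+y*y); return c['fx']*x*s+c['cx'],c['fy']*y*s+c['cy']
def mask(c,lo,hi):
    return cv2.inRange(cv2.cvtColor(c['img'],cv2.COLOR_BGR2HSV),np.array(lo),np.array(hi))
def tool(P,s=None):
    s=s or arm.get_state(); q=s['tcp_rot']; Rm=R.from_quat([q[1],q[2],q[3],q[0]])
    return Rm.inv().apply(np.array(P)-s['eef_pos'])*100
E
python3 - <<'E'
from h import *
a=snap('scene','scene.png');b=snap('side','side.png');snap('wrist','wrist.png')
s=arm.get_state();print(s)
for c in(a,b):
    o,d=ray(c,320,240);print(o,d)
E
```

```text
{'time_s': 0.15, 'joint_positions': array([-1.33849862e+00,  2.07252621e-01,  1.54261329e+00,  2.91298123e-05,
        1.39352853e+00, -1.50523785e-01]), 'joint_velocities': array([-0.00101707, -0.00287233, -0.00520981,  0.00257254, -0.00062988,
        0.00123   ]), 'joint_efforts': array([ 2.47615881e-04, -3.71314001e+01, -2.81810313e+01,  6.99832686e-02,
        3.27424728e-02, -9.22759205e-05]), 'eef_pos': array([ 0.21463238, -0.53280042,  0.22654736]), 'tcp_rot': array([-9.00724037e-04,  9.81736919e-01,  1.90241452e-01, -2.25020712e-05]), 'contact_force': array([ 0.65606601, -0.12021399,  1.12832237]), 'moment': array([ 0.0379735 ,  0.01814879, -0.0303065 ]), 'gripper_force': 0.0, 'gripper_width': 1.0016520863882301}
[ 0.91974123 -0.03440137  0.77595768] [-0.49359403  0.07948475 -0.86616106]
[-0.075328    0.65407629  0.66502091] [ 0.59289902 -0.60138234 -0.53556959]
```

View pics/scene.png

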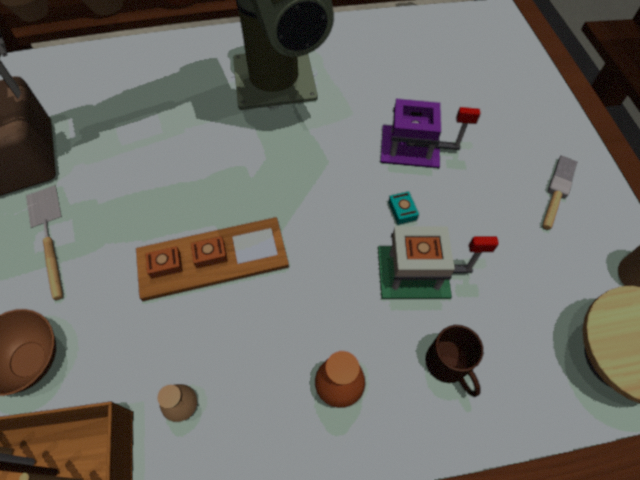

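View pics/side.png

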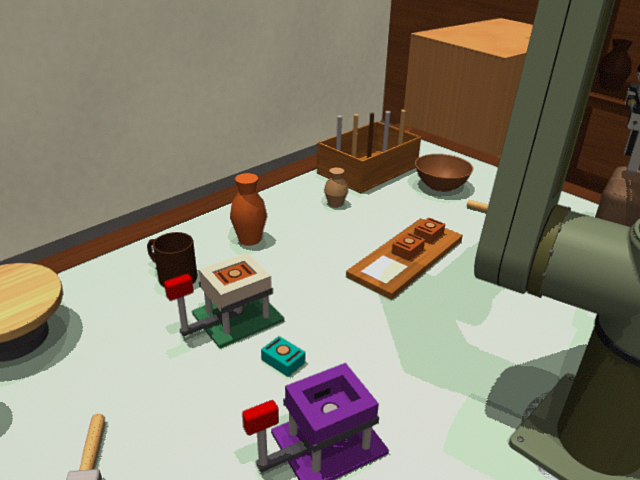

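Candidates:
- **Moulds:** white at scene (422,250) is the one wanted; purple at (415,130) is not.
- **Red handles:** (484,244) belongs to the white mould; (468,115) belongs to the purple one.
- **Tiles:** (424,248) is the stuck one. (163,261) and (208,250) are finished, and (403,207) is the turquoise decoy.
- **Paper:** at (256,246).

In the side view the same things are at: white mould (235,280), its handle (179,288), paper (383,269).

```bash
cat > m.py <<'E'
from h import *
a=load('scene.png');b=load('side.png')
def blobs(c,m,box,z,name):
    x0,y0,x1,y1=box; k=np.zeros_like(m); k[y0:y1,x0:x1]=m[y0:y1,x0:x1]
    k=cv2.morphologyEx(k,cv2.MORPH_CLOSE,np.ones((5,5)))
    cs,_=cv2.findContours(k,cv2.RETR_EXTERNAL,cv2.CHAIN_APPROX_NONE); c0=max(cs,key=cv2.contourArea)
    P=np.array([at(c,*p,z)[:2] for p in c0[:,0].astype(float)])*1000
    r=cv2.minAreaRect(P.astype(np.float32)); print(name,cv2.boundingRect(c0),np.round(r[0],1),np.round(r[1],1),round(r[2],1)); return c0
red=lambda c:mask(c,[0,150,110],[6,255,255])|mask(c,[174,150,110],[180,255,255])
brick=lambda c:mask(c,[0,80,40],[20,255,255])
for n,c,bt,bh,bp in(('scene',a,(398,232,448,260),(465,232,505,256),(225,222,285,268)),('side',b,(212,258,260,286),(160,270,198,304),(350,245,415,290))):
    hsv=cv2.cvtColor(c['img'],cv2.COLOR_BGR2HSV)
    blobs(c,brick(c),bt,.098,n+' tile')
    blobs(c,red(c),bh,.126,n+' handle(all)')
    blobs(c,mask(c,[0,0,120],[180,70,255]),bp,.018,n+' paper')
    # turquoise free
cr=cv2.resize(a['img'][200:310,370:510],None,fx=4,fy=4,interpolation=cv2.INTER_CUBIC)
cr2=cv2.resize(b['img'][240:350,150:290],None,fx=4,fy=4,interpolation=cv2.INTER_CUBIC)
cv2.imwrite('pics/crop.png',cv2.resize(np.vstack([cr,cr2]),(420,600+60-60)))
E
python3 m.py
```

```text
scene tile (405, 237, 38, 22) [576.  199.9] [60.6 41.2] 80.8
scene handle(all) (474, 237, 24, 8) [594.2 297.2] [39.4 13.5] 80.9
scene paper (233, 228, 44, 36) [478.9 -91. ] [62.  77.2] 5.5
side tile (214, 262, 42, 24) [577.3 198.8] [60.2 44.2] 80.6
side handle(all) (164, 274, 28, 14) [590.3 299.5] [43.5 20.6] 80.5
side paper (361, 256, 46, 27) [479.2 -91.7] [60.7 76.8] 5.2
```

```bash
python3 -c "
import cv2,numpy as np
a=cv2.imread('pics/scene.png')[200:300,380:510];b=cv2.imread('pics/side.png')[250:350,150:280]
cv2.imwrite('pics/crop2.png',np.hstack([cv2.resize(i,None,fx=3,fy=3,interpolation=cv2.INTER_CUBIC) for i in(a,b)]))"
```

```text
(no output)
```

View pics/crop2.png

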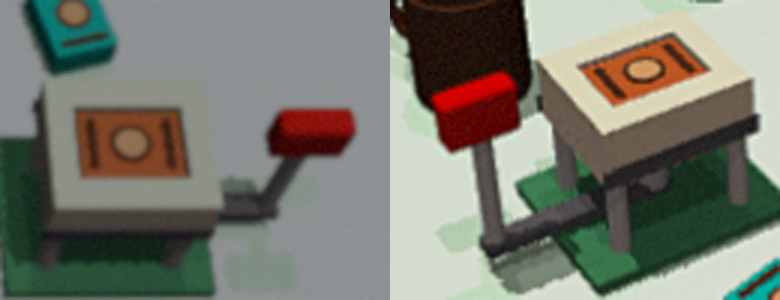

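The crop confirms the choice: the white mould holds a brick-red tile with a buff boss, and its own red handle is on the post beside it. The measurements agree with the given sizes: tile 60 x 44, handle 100 mm from the tile, paper 61 x 77.

```bash
cat >> h.py <<'E'
def yaw(s=None):
    s=s or arm.get_state(); q=s['tcp_rot']; Rm=R.from_quat([q[1],q[2],q[3],q[0]]).as_matrix(); y=Rm[:,1]
    return np.degrees(np.arctan2(y[1],y[0])), np.degrees(np.arccos(-Rm[2,2]))
def go(P,y):
    s=arm.get_state(); print('dp cm',np.round(tool(P,s),2),'rz',round(yaw(s)[0]-y,1),'tilt',round(yaw(s)[1],2),'pos',np.round(s['eef_pos'],4),'F',np.round(s['contact_force'],1),'w',round(s['gripper_width'],3),'gf',round(s['gripper_force'],1),'t',s['time_s'])
E
python3 -c "
from h import *
go([.593,.298,.227],-9.3)"
```

```text
dp cm [ 66.13 -62.93   0.09] rz -58.8 tilt 0.1 pos [ 0.2146 -0.5328  0.2265] F [ 0.7 -0.1  1.1] w 1.002 gf 0.0 t 0.15
```

Request:
apply_moves([
  {"dp":[66.1,-62.9,0],"rotation":[0,0,-58.8]},
  {"dp":[66.1,-62.9,0],"rotation":[0,0,-58.8]},
  {"dp":[66.1,-62.9,0],"rotation":[0,0,-58.8]},
  {"dp":[66.1,-62.9,0],"rotation":[0,0,-58.8]},
  {"dp":[66.1,-62.9,0],"rotation":[0,0,-58.8]},
  {"dp":[66.1,-62.9,0],"rotation":[0,0,-58.8]},
  {"dp":[66.1,-62.9,0],"rotation":[0,0,-58.8]},
  {"dp":[66.1,-62.9,0],"rotation":[0,0,-58.8]},
  {"dp":[66.1,-62.9,0],"rotation":[0,0,-58.8]},
  {"dp":[66.1,-62.9,0],"rotation":[0,0,-58.8]},
], claw=1)

```text
time_s: 1.4
eef_pos: [0.4742, 0.0374, 0.2275]
tcp_rot: [0.0, 0.762, 0.648, 0.0]
contact_force: [0.8, -0.4, -0.4]
gripper_width: 0.999
gripper_force: 0.0
```

```bash
python3 -c "
from h import *
go([.593,.298,.227],-9.3)"
```

```text
dp cm [27.63  7.53  0.04] rz 0.0 tilt 0.03 pos [0.4742 0.0374 0.2275] F [ 0.8 -0.4 -0.4] w 0.999 gf 0.0 t 1.4
```

Request:
apply_moves([
  {"dp":[27.6,7.5,0],"rotation":[0,0,0]},
  {"dp":[27.6,7.5,0],"rotation":[0,0,0]},
  {"dp":[27.6,7.5,0],"rotation":[0,0,0]},
  {"dp":[27.6,7.5,0],"rotation":[0,0,0]},
  {"dp":[27.6,7.5,0],"rotation":[0,0,0]},
  {"dp":[27.6,7.5,0],"rotation":[0,0,0]},
  {"dp":[27.6,7.5,0],"rotation":[0,0,0]},
  {"dp":[27.6,7.5,0],"rotation":[0,0,0]},
  {"dp":[27.6,7.5,0],"rotation":[0,0,0]},
  {"dp":[27.6,7.5,0],"rotation":[0,0,0]},
])

```text
time_s: 2.65
eef_pos: [0.5923, 0.295, 0.2278]
tcp_rot: [0.0, 0.762, 0.647, 0.0]
contact_force: [-0.9, 0.6, 0.8]
gripper_width: 1.003
gripper_force: 0.0
```

```bash
python3 -c "
from h import *
go([.593,.298,.114],-9.3);snap('wrist','w1.png')
c=load('w1.png');print(proj(c,[.593,.298,.126]),proj(c,[.577,.199,.1]))"
```

```text
dp cm [ 0.3   0.02 11.38] rz -0.0 tilt 0.02 pos [0.5923 0.295  0.2278] F [-0.9  0.6  0.8] w 1.003 gf 0.0 t 2.65
(np.float64(312.99788585957754), np.float64(242.24172357297076)) (np.float64(313.39435750133237), np.float64(345.8439333923856))
```

View pics/w1.png

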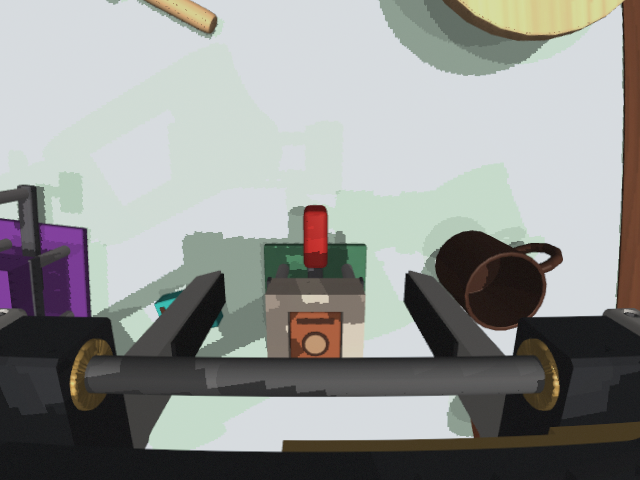

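The wrist view shows the handle at (315,237) and the boss at (315,344). That is within about 5 px of the predicted positions, so I'm going down with the claw half open to stay clear of the mug.

Request:
apply_moves([
  {"dp":[0.3,0,0],"rotation":[0,0,0]},
  {"dp":[0.3,0,2],"rotation":[0,0,0]},
  {"dp":[0.3,0,4],"rotation":[0,0,0]},
  {"dp":[0.3,0,6],"rotation":[0,0,0]},
  {"dp":[0.3,0,8],"rotation":[0,0,0]},
  {"dp":[0.3,0,9.5],"rotation":[0,0,0]},
  {"dp":[0.3,0,10.5],"rotation":[0,0,0]},
  {"dp":[0.3,0,11.4],"rotation":[0,0,0]},
  {"dp":[0.3,0,11.4],"rotation":[0,0,0]},
  {"dp":[0.3,0,11.4],"rotation":[0,0,0]},
], claw=0.5)

```text
time_s: 3.95
eef_pos: [0.5933, 0.2989, 0.1142]
tcp_rot: [0.0, 0.762, 0.648, 0.001]
contact_force: [0.1, -0.7, 0.8]
gripper_width: 0.502
gripper_force: 0.0
```

Request:
apply_moves([
  {"dp":[0,0,0],"rotation":[0,0,0]},
  {"dp":[0,0,0],"rotation":[0,0,0]},
  {"dp":[0,0,0],"rotation":[0,0,0]},
  {"dp":[0,0,0],"rotation":[0,0,0]},
  {"dp":[0,0,0],"rotation":[0,0,0]},
  {"dp":[0,0,0],"rotation":[0,0,0]},
  {"dp":[0,0,0],"rotation":[0,0,0]},
  {"dp":[0,0,0],"rotation":[0,0,0]},
  {"dp":[0,0,0],"rotation":[0,0,0]},
  {"dp":[0,0,0],"rotation":[0,0,0]},
], claw=0, grip_force=55)

```text
time_s: 5.2
eef_pos: [0.5936, 0.2986, 0.1137]
tcp_rot: [0.001, 0.762, 0.648, 0.001]
contact_force: [5.5, -0.0, -1.3]
gripper_width: 0.19
gripper_force: 55.0
```

Request:
apply_moves([
  {"dp":[0,0,-0.4],"rotation":[0,0,0]},
  {"dp":[0,0,-0.8],"rotation":[0,0,0]},
  {"dp":[0,0,-1.2],"rotation":[0,0,0]},
  {"dp":[0,0,-1.6],"rotation":[0,0,0]},
  {"dp":[0,0,-2.0],"rotation":[0,0,0]},
  {"dp":[0,0,-2.4],"rotation":[0,0,0]},
  {"dp":[0,0,-2.8],"rotation":[0,0,0]},
  {"dp":[0,0,-3.2],"rotation":[0,0,0]},
  {"dp":[0,0,-3.5],"rotation":[0,0,0]},
  {"dp":[0,0,-3.5],"rotation":[0,0,0]},
])

```text
time_s: 6.45
eef_pos: [0.5936, 0.2986, 0.1462]
tcp_rot: [0.0, 0.762, 0.648, 0.001]
contact_force: [9.4, 1.3, -10.4]
gripper_width: 0.184
gripper_force: 55.0
```

```bash
python3 -c "
from h import *
go([.593,.298,.150],-9.3);c=snap('side','s2.png')
cv2.imwrite('pics/s2c.png',cv2.resize(c['img'][230:350,130:290],None,fx=4,fy=4))"
```

```text
dp cm [-0.07 -0.05 -0.38] rz 0.0 tilt 0.08 pos [0.5936 0.2986 0.1462] F [  9.4   1.3 -10.4] w 0.184 gf 55.0 t 6.45
```

View pics/s2c.png

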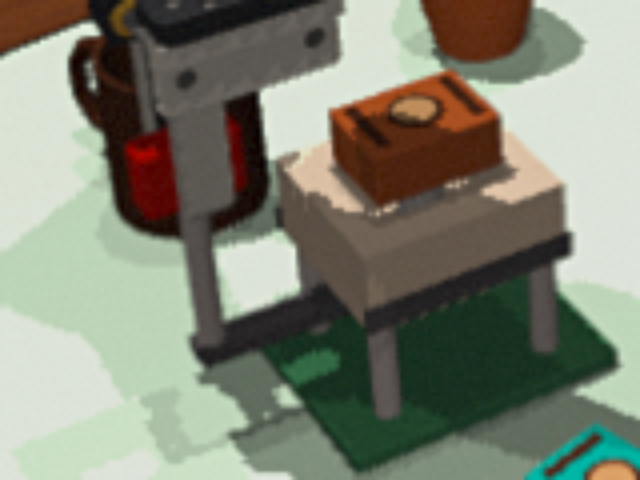

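The tile is fully out and level on the rod (crop centre (415,130)). Next I release the handle and rise.

Request:
apply_moves([
  {"dp":[0,0,0],"rotation":[0,0,0]},
  {"dp":[0,0,0],"rotation":[0,0,0]},
  {"dp":[0,0,0],"rotation":[0,0,0]},
  {"dp":[0,0,0],"rotation":[0,0,0]},
  {"dp":[0,0,-1],"rotation":[0,0,0]},
  {"dp":[0,0,-3],"rotation":[0,0,0]},
  {"dp":[0,0,-5],"rotation":[0,0,0]},
  {"dp":[0,0,-7],"rotation":[0,0,0]},
  {"dp":[0,0,-8],"rotation":[0,0,0]},
  {"dp":[0,0,-8],"rotation":[0,0,0]},
], claw=0.5)

```text
time_s: 7.75
eef_pos: [0.5934, 0.2989, 0.23]
tcp_rot: [0.0, 0.762, 0.648, 0.001]
contact_force: [0.3, -0.8, -0.1]
gripper_width: 0.5
gripper_force: 0.0
```

```bash
python3 - <<'E'
from h import *
for n in('scene','side'):
    c=snap(n,'up_'+n+'.png')
    m=mask(c,[0,80,40],[20,255,255])
    x0,y0,x1,y1=(385,205,455,262) if n=='scene' else (205,240,265,285)
    # boss centre: buff blob
    sub=c['img'][y0:y1,x0:x1]; 
    u,v=proj(c,[.577,.199,.131]); print(n,'pred boss',round(u),round(v))
    red=mask(c,[0,150,110],[6,255,255])|mask(c,[174,150,110],[180,255,255])
    cv2.imwrite('pics/t_'+n+'.png',cv2.resize(sub,(420,360),interpolation=cv2.INTER_CUBIC))
cv2.imwrite('pics/t.png',np.hstack([cv2.imread('pics/t_scene.png')[:, :390],cv2.imread('pics/t_side.png')[:, :390]]))
go([.577,.199,.232],-9.3)
E
```

```text
scene pred boss 427 238
side pred boss 233 257
dp cm [-10.07   0.08  -0.41] rz 0.0 tilt 0.07 pos [0.5924 0.2985 0.2278] F [-0.2 -0.3 -0.5] w 0.502 gf 0.0 t 7.85
```

View pics/t.png

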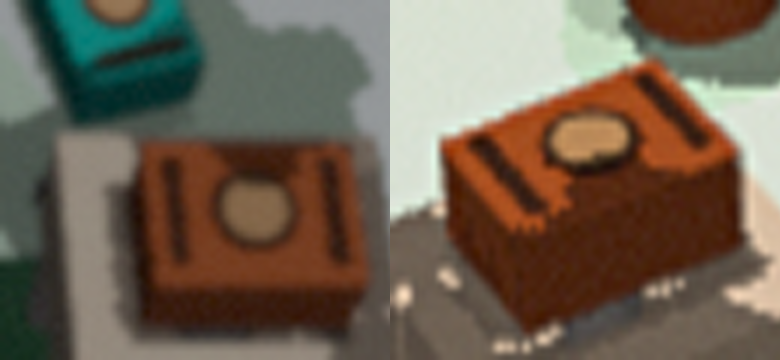

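Boss measured at scene (428,238) and side (234,257.5), which matches the prediction. I'm moving over the tile and going down.

Request:
apply_moves([
  {"dp":[-3,0,0],"rotation":[0,0,0]},
  {"dp":[-6,0,0],"rotation":[0,0,0]},
  {"dp":[-9,0.1,0],"rotation":[0,0,0]},
  {"dp":[-10.1,0.1,0],"rotation":[0,0,0]},
  {"dp":[-10.1,0.1,0],"rotation":[0,0,0]},
  {"dp":[-10.1,0.1,2],"rotation":[0,0,0]},
  {"dp":[-10.1,0.1,4],"rotation":[0,0,0]},
  {"dp":[-10.1,0.1,5],"rotation":[0,0,0]},
  {"dp":[-10.1,0.1,6],"rotation":[0,0,0]},
  {"dp":[-10.1,0.1,6],"rotation":[0,0,0]},
], claw=0.8)

```text
time_s: 9.1
eef_pos: [0.5771, 0.1991, 0.1677]
tcp_rot: [-0.0, 0.762, 0.648, -0.001]
contact_force: [-0.1, -0.1, 0.4]
gripper_width: 0.798
gripper_force: 0.0
```

```bash
python3 -c "
from h import *
go([.577,.199,.130],-9.3)"
```

```text
dp cm [-0.01 -0.    3.77] rz 0.1 tilt 0.08 pos [0.5771 0.1991 0.1677] F [-0.1 -0.1  0.4] w 0.798 gf 0.0 t 9.1
```

Request:
apply_moves([
  {"dp":[0,0,1],"rotation":[0,0,0]},
  {"dp":[0,0,2],"rotation":[0,0,0]},
  {"dp":[0,0,3],"rotation":[0,0,0]},
  {"dp":[0,0,3.5],"rotation":[0,0,0]},
  {"dp":[0,0,3.8],"rotation":[0,0,0]},
  {"dp":[0,0,3.8],"rotation":[0,0,0]},
  {"dp":[0,0,3.8],"rotation":[0,0,0]},
  {"dp":[0,0,3.8],"rotation":[0,0,0]},
  {"dp":[0,0,3.8],"rotation":[0,0,0]},
  {"dp":[0,0,3.8],"rotation":[0,0,0]},
])

```text
time_s: 10.35
eef_pos: [0.5775, 0.1988, 0.1306]
tcp_rot: [0.0, 0.762, 0.648, 0.0]
contact_force: [-0.1, -0.5, -0.5]
gripper_width: 0.795
gripper_force: 0.0
```

Request:
apply_moves([
  {"dp":[0,0,0],"rotation":[0,0,0]},
  {"dp":[0,0,0],"rotation":[0,0,0]},
  {"dp":[0,0,0],"rotation":[0,0,0]},
  {"dp":[0,0,0],"rotation":[0,0,0]},
  {"dp":[0,0,0],"rotation":[0,0,0]},
  {"dp":[0,0,0],"rotation":[0,0,0]},
  {"dp":[0,0,0],"rotation":[0,0,0]},
  {"dp":[0,0,0],"rotation":[0,0,0]},
  {"dp":[0,0,0],"rotation":[0,0,0]},
  {"dp":[0,0,0],"rotation":[0,0,0]},
], claw=0, grip_force=20)

```text
time_s: 11.6
eef_pos: [0.5775, 0.1988, 0.1304]
tcp_rot: [-0.0, 0.762, 0.648, -0.0]
contact_force: [0.2, 1.8, -0.9]
gripper_width: 0.466
gripper_force: 20.0
```

```bash
python3 -c "
from h import *
go([.479,-.0915,.22],5.4)"
```

```text
dp cm [-30.24  -5.04  -8.95] rz -14.7 tilt 0.0 pos [0.5775 0.1988 0.1304] F [ 0.2  1.8 -0.9] w 0.466 gf 20.0 t 11.6
```

Request:
apply_moves([
  {"dp":[0,0,-1.5],"rotation":[0,0,0]},
  {"dp":[0,0,-3.5],"rotation":[0,0,0]},
  {"dp":[0,0,-6],"rotation":[0,0,0]},
  {"dp":[-1,0,-8],"rotation":[0,0,0]},
  {"dp":[-4,-0.5,-8.5],"rotation":[0,0,-2]},
  {"dp":[-8,-1,-8.5],"rotation":[0,0,-4]},
  {"dp":[-12,-2,-8.5],"rotation":[0,0,-6]},
  {"dp":[-16,-2.5,-8.5],"rotation":[0,0,-8]},
  {"dp":[-20,-3,-8.5],"rotation":[0,0,-10]},
  {"dp":[-23,-4,-8.5],"rotation":[0,0,-12]},
])

```text
time_s: 12.85
eef_pos: [0.5006, -0.0239, 0.2168]
tcp_rot: [0.001, 0.69, 0.724, 0.0]
contact_force: [0.2, 0.0, -0.3]
gripper_width: 0.463
gripper_force: 20.0
```

```bash
python3 -c "
from h import *
go([.479,-.0915,.12],5.4)"
```

```text
dp cm [-6.64 -2.5   9.68] rz -2.7 tilt 0.11 pos [ 0.5006 -0.0239  0.2168] F [ 0.2  0.  -0.3] w 0.463 gf 20.0 t 12.85
```

Request:
apply_moves([
  {"dp":[-3,-1.2,0],"rotation":[0,0,-2.7]},
  {"dp":[-5,-2,0],"rotation":[0,0,-2.7]},
  {"dp":[-6.3,-2.5,0],"rotation":[0,0,-2.7]},
  {"dp":[-6.3,-2.5,2],"rotation":[0,0,-2.7]},
  {"dp":[-6.3,-2.5,4],"rotation":[0,0,-2.7]},
  {"dp":[-6.3,-2.5,6],"rotation":[0,0,-2.7]},
  {"dp":[-6.3,-2.5,8],"rotation":[0,0,-2.7]},
  {"dp":[-6.3,-2.5,9.7],"rotation":[0,0,-2.7]},
  {"dp":[-6.3,-2.5,9.7],"rotation":[0,0,-2.7]},
  {"dp":[-6.3,-2.5,9.7],"rotation":[0,0,-2.7]},
])

```text
time_s: 14.1
eef_pos: [0.4796, -0.086, 0.1191]
tcp_rot: [0.001, 0.673, 0.74, 0.0]
contact_force: [0.1, -0.4, -0.2]
gripper_width: 0.467
gripper_force: 20.0
```

```bash
python3 -c "
from h import *
go([.479,-.0915,.045],5.4);c=snap('side','s4.png')
cv2.imwrite('pics/s4c.png',cv2.resize(c['img'][190:310,340:480],None,fx=4,fy=4))"
```

```text
dp cm [-0.53 -0.12  7.41] rz 0.0 tilt 0.07 pos [ 0.4796 -0.086   0.1191] F [ 0.1 -0.4 -0.2] w 0.467 gf 20.0 t 14.1
```

View pics/s4c.png

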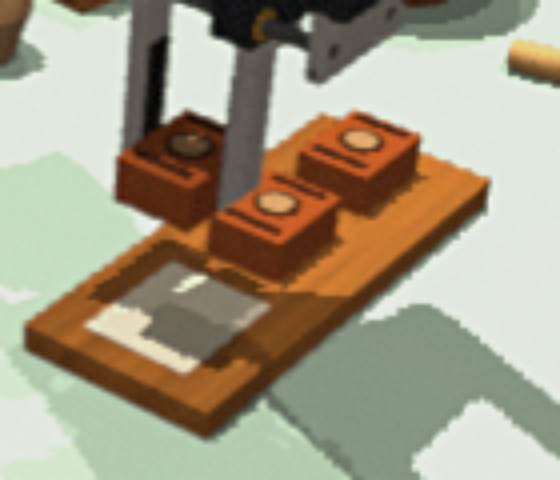

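The tile is held level above the paper (crop (180,170)), clear of the finished tiles. Lowering it.

Request:
apply_moves([
  {"dp":[-0.3,-0.1,1.5],"rotation":[0,0,0]},
  {"dp":[-0.5,-0.1,3],"rotation":[0,0,0]},
  {"dp":[-0.5,-0.1,4.5],"rotation":[0,0,0]},
  {"dp":[-0.5,-0.1,5.5],"rotation":[0,0,0]},
  {"dp":[-0.5,-0.1,6.2],"rotation":[0,0,0]},
  {"dp":[-0.5,-0.1,6.7],"rotation":[0,0,0]},
  {"dp":[-0.5,-0.1,7.0],"rotation":[0,0,0]},
  {"dp":[-0.5,-0.1,7.1],"rotation":[0,0,0]},
  {"dp":[-0.5,-0.1,7.1],"rotation":[0,0,0]},
  {"dp":[-0.5,-0.1,7.1],"rotation":[0,0,0]},
])

```text
time_s: 15.4
eef_pos: [0.4787, -0.091, 0.0478]
tcp_rot: [0.0, 0.673, 0.74, 0.0]
contact_force: [0.0, 0.4, -0.6]
gripper_width: 0.466
gripper_force: 20.0
```

```bash
python3 -c "
from h import *
go([.479,-.0915,.044],5.4)"
```

```text
dp cm [-0.05  0.02  0.38] rz 0.0 tilt 0.04 pos [ 0.4787 -0.091   0.0478] F [ 0.   0.4 -0.6] w 0.466 gf 20.0 t 15.4
```

Request:
apply_moves([
  {"dp":[0,0,0.05],"rotation":[0,0,0]},
  {"dp":[0,0,0.1],"rotation":[0,0,0]},
  {"dp":[0,0,0.15],"rotation":[0,0,0]},
  {"dp":[0,0,0.2],"rotation":[0,0,0]},
  {"dp":[0,0,0.25],"rotation":[0,0,0]},
  {"dp":[0,0,0.3],"rotation":[0,0,0]},
  {"dp":[0,0,0.35],"rotation":[0,0,0]},
  {"dp":[0,0,0.4],"rotation":[0,0,0]},
  {"dp":[0,0,0.4],"rotation":[0,0,0]},
  {"dp":[0,0,0.4],"rotation":[0,0,0]},
])

```text
time_s: 16.65
eef_pos: [0.4785, -0.0909, 0.044]
tcp_rot: [-0.0, 0.673, 0.74, -0.0]
contact_force: [-2.2, 1.2, 4.8]
gripper_width: 0.463
gripper_force: 20.0
```

Contact (about 5 N upward), so I release and rise.

Request:
apply_moves([
  {"dp":[0,0,0],"rotation":[0,0,0]},
  {"dp":[0,0,0],"rotation":[0,0,0]},
  {"dp":[0,0,0],"rotation":[0,0,0]},
  {"dp":[0,0,0],"rotation":[0,0,0]},
  {"dp":[0,0,0],"rotation":[0,0,0]},
  {"dp":[0,0,-2],"rotation":[0,0,0]},
  {"dp":[0,0,-6],"rotation":[0,0,0]},
  {"dp":[0,0,-11],"rotation":[0,0,0]},
  {"dp":[0,0,-16],"rotation":[0,0,0]},
  {"dp":[0,0,-20],"rotation":[0,0,0]},
], claw=0.75)

```text
time_s: 17.9
eef_pos: [0.4789, -0.0911, 0.2458]
tcp_rot: [0.001, 0.673, 0.74, 0.0]
contact_force: [0.1, -0.4, 0.0]
gripper_width: 0.744
gripper_force: 0.0
```

```bash
python3 -c "
from h import *
go([.593,.298,.25],-9.3);c=snap('side','s5.png');snap('scene','sc5.png')
print(proj(c,[.479,-.0915,.044]))
cv2.imwrite('pics/s5c.png',cv2.resize(c['img'][190:310,340:480],None,fx=4,fy=4))"
```

```text
dp cm [37.65 15.05 -0.42] rz 14.7 tilt 0.13 pos [ 0.4789 -0.0911  0.2458] F [ 0.1 -0.4  0. ] w 0.744 gf 0.0 t 17.9
(np.float64(385.23153485654166), np.float64(257.7983480909289))
```

View pics/s5c.png

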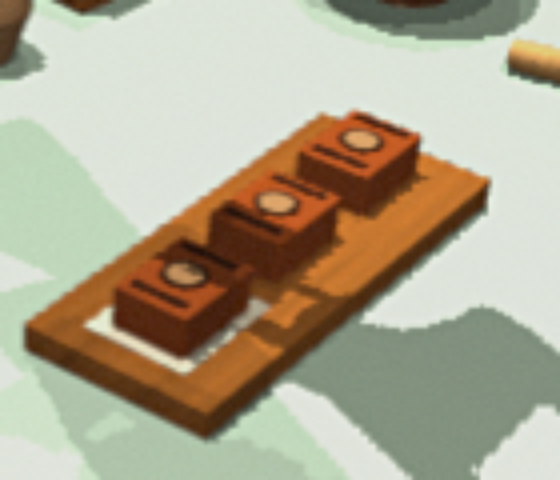

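The tile lies on the paper: boss at about (386,258), predicted (385,258). Returning to the handle with the claw shut, to push the rod down from the top.

Request:
apply_moves([
  {"dp":[37.6,15.1,0],"rotation":[0,0,14.7]},
  {"dp":[37.6,15.1,0],"rotation":[0,0,14.7]},
  {"dp":[37.6,15.1,0],"rotation":[0,0,14.7]},
  {"dp":[37.6,15.1,0],"rotation":[0,0,14.7]},
  {"dp":[37.6,15.1,0],"rotation":[0,0,14.7]},
  {"dp":[37.6,15.1,0],"rotation":[0,0,14.7]},
  {"dp":[37.6,15.1,0],"rotation":[0,0,14.7]},
  {"dp":[37.6,15.1,0],"rotation":[0,0,14.7]},
  {"dp":[37.6,15.1,0],"rotation":[0,0,14.7]},
  {"dp":[37.6,15.1,0],"rotation":[0,0,14.7]},
], claw=0)

```text
time_s: 19.25
eef_pos: [0.593, 0.2962, 0.2431]
tcp_rot: [-0.0, 0.762, 0.647, -0.001]
contact_force: [-0.2, 0.1, 0.4]
gripper_width: 0.004
gripper_force: 0.0
```

```bash
python3 -c "
from h import *
go([.593,.298,.185],-9.3)"
```

```text
dp cm [ 0.19 -0.03  5.81] rz -0.1 tilt 0.06 pos [0.593  0.2962 0.2431] F [-0.2  0.1  0.4] w 0.004 gf 0.0 t 19.25
```

Request:
apply_moves([
  {"dp":[0.1,0,1],"rotation":[0,0,0]},
  {"dp":[0.1,0,2.5],"rotation":[0,0,0]},
  {"dp":[0.1,0,4],"rotation":[0,0,0]},
  {"dp":[0.1,0,5],"rotation":[0,0,0]},
  {"dp":[0.1,0,5.5],"rotation":[0,0,0]},
  {"dp":[0.1,0,5.8],"rotation":[0,0,0]},
  {"dp":[0.1,0,5.8],"rotation":[0,0,0]},
  {"dp":[0.1,0,5.8],"rotation":[0,0,0]},
  {"dp":[0.1,0,5.8],"rotation":[0,0,0]},
  {"dp":[0.1,0,5.8],"rotation":[0,0,0]},
])

```text
time_s: 20.5
eef_pos: [0.5935, 0.2987, 0.1858]
tcp_rot: [0.0, 0.762, 0.648, 0.0]
contact_force: [-0.5, 0.9, -0.1]
gripper_width: 0.004
gripper_force: 0.0
```

Request:
apply_moves([
  {"dp":[0,0,0.4],"rotation":[0,0,0]},
  {"dp":[0,0,0.8],"rotation":[0,0,0]},
  {"dp":[0,0,1.2],"rotation":[0,0,0]},
  {"dp":[0,0,1.6],"rotation":[0,0,0]},
  {"dp":[0,0,2.0],"rotation":[0,0,0]},
  {"dp":[0,0,2.4],"rotation":[0,0,0]},
  {"dp":[0,0,2.8],"rotation":[0,0,0]},
  {"dp":[0,0,3.1],"rotation":[0,0,0]},
  {"dp":[0,0,3.4],"rotation":[0,0,0]},
  {"dp":[0,0,3.4],"rotation":[0,0,0]},
])

```text
time_s: 21.75
eef_pos: [0.5936, 0.2988, 0.1523]
tcp_rot: [0.0, 0.762, 0.648, 0.0]
contact_force: [-1.5, 0.4, 4.5]
gripper_width: 0.006
gripper_force: 2.3
```

```bash
python3 -c "
from h import *
go([.593,.298,.147],-9.3)"
```

```text
dp cm [-0.09 -0.05  0.53] rz 0.0 tilt 0.05 pos [0.5936 0.2988 0.1523] F [-1.5  0.4  4.5] w 0.006 gf 2.3 t 21.75
```

Contact, and the rod is sliding; about 4 to 5 mm remain.

Request:
apply_moves([
  {"dp":[0,0,0.1],"rotation":[0,0,0]},
  {"dp":[0,0,0.15],"rotation":[0,0,0]},
  {"dp":[0,0,0.2],"rotation":[0,0,0]},
  {"dp":[0,0,0.25],"rotation":[0,0,0]},
  {"dp":[0,0,0.3],"rotation":[0,0,0]},
  {"dp":[0,0,0.35],"rotation":[0,0,0]},
  {"dp":[0,0,0.4],"rotation":[0,0,0]},
  {"dp":[0,0,0.45],"rotation":[0,0,0]},
  {"dp":[0,0,0.5],"rotation":[0,0,0]},
  {"dp":[0,0,0.5],"rotation":[0,0,0]},
])

```text
time_s: 23.0
eef_pos: [0.5937, 0.2988, 0.1483]
tcp_rot: [0.0, 0.762, 0.648, 0.0]
contact_force: [-2.9, 0.1, 8.0]
gripper_width: 0.006
gripper_force: 4.1
```

Request:
apply_moves([
  {"dp":[0,0,0.05],"rotation":[0,0,0]},
  {"dp":[0,0,0.1],"rotation":[0,0,0]},
  {"dp":[0,0,0.15],"rotation":[0,0,0]},
  {"dp":[0,0,0.2],"rotation":[0,0,0]},
  {"dp":[0,0,0.2],"rotation":[0,0,0]},
  {"dp":[0,0,0.2],"rotation":[0,0,0]},
  {"dp":[0,0,0.2],"rotation":[0,0,0]},
  {"dp":[0,0,0.2],"rotation":[0,0,0]},
  {"dp":[0,0,0.2],"rotation":[0,0,0]},
  {"dp":[0,0,0.2],"rotation":[0,0,0]},
])

```text
time_s: 24.25
eef_pos: [0.5937, 0.2989, 0.1482]
tcp_rot: [0.0, 0.762, 0.648, 0.001]
contact_force: [-5.8, -1.9, 15.0]
gripper_width: 0.004
gripper_force: 7.4
```

At the stop: the force rises and the height does not change. Retreating.

Request:
apply_moves([
  {"dp":[0,0,-1],"rotation":[0,0,0]},
  {"dp":[0,0,-3],"rotation":[0,0,0]},
  {"dp":[0,0,-6],"rotation":[0,0,0]},
  {"dp":[0,0,-9],"rotation":[0,0,0]},
  {"dp":[0,0,-10],"rotation":[0,0,0]},
  {"dp":[0,0,-10],"rotation":[0,0,0]},
  {"dp":[0,0,-10],"rotation":[0,0,0]},
  {"dp":[0,0,-10],"rotation":[0,0,0]},
  {"dp":[0,0,-10],"rotation":[0,0,0]},
  {"dp":[0,0,-10],"rotation":[0,0,0]},
])

```text
time_s: 25.5
eef_pos: [0.5932, 0.2986, 0.244]
tcp_rot: [-0.0, 0.762, 0.648, -0.0]
contact_force: [-0.3, -1.3, -0.2]
gripper_width: 0.007
gripper_force: 0.0
```

```bash
python3 - <<'E'
from h import *
c=snap('side','end.png'); b=load('side.png')
f=lambda c:mask(c,[0,150,110],[6,255,255])|mask(c,[174,150,110],[180,255,255])
for k in(b,c):
    m=f(k)[262:310,155:200]; ys,xs=np.nonzero(m); print('handle',xs.mean()+155,ys.mean()+262,len(xs))
cv2.imwrite('pics/endc.png',c['img'][160:400,100:500])
E
```

```text
handle 177.26442307692307 280.3894230769231 208
handle 174.09154929577466 281.49295774647885 142
```

View pics/endc.png

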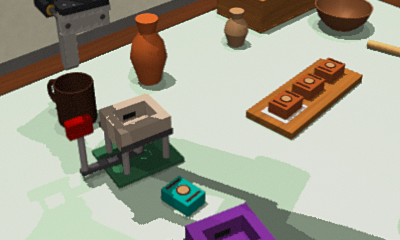

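The final view shows the handle back at its starting height (crop (79,126)), the cavity empty and the tile on the paper (290,103). The vases and mug look undisturbed. Handing in.

```bash
python3 -c "
from plant import arm
print(arm.sign_off())"
```

```text
the job is handed in; nothing more can be done
None
```

The job is handed in: the tile is on the paper (boss within about 1 px of the predicted spot in the side view), the rod was pushed down to its stop, and the arm is clear of everything; sign-off returned no verdict.

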